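# Stand the tube adapters in their colour-matched cradles

## Task

Get the sample tubes ready for the centrifuge: stand each of the four coloured tube adapters in the bench cradle whose ring has the same colour, right down on the cradle's floor, upright and let go. Keep the adapters upright all the way, tipping none over, and leave the amber jar standing where it is.

Things in the scene. Friction and masses are not known exactly. Their poses are not given: they have to be found in the camera images.
- adapter_green: Loose green plastic tube adapter: an upright solid cylinder 48 mm in diameter and 70 mm tall, 0.12 to 0.23 kg, holding four sample tubes whose white caps stick out 12 mm above its top (82 mm overall). Origin: centre of its underside; z up along its axis; the body below the caps is a plain smooth cylinder. It starts standing upright on the bench (origin at bench height, z = 0); being round, it may be gripped across the diameter from any side.
- adapter_blue: Loose blue plastic tube adapter: an upright solid cylinder 48 mm in diameter and 70 mm tall, 0.12 to 0.23 kg, holding three sample tubes whose white caps stick out 12 mm above its top (82 mm overall). Origin: centre of its underside; z up along its axis; the body below the caps is a plain smooth cylinder. It starts standing upright on the bench (origin at bench height, z = 0); being round, it may be gripped across the diameter from any side.
- adapter_yellow: Loose yellow plastic tube adapter: an upright solid cylinder 48 mm in diameter and 70 mm tall, 0.12 to 0.23 kg, holding five sample tubes whose white caps stick out 12 mm above its top (82 mm overall). Origin: centre of its underside; z up along its axis; the body below the caps is a plain smooth cylinder. It starts standing upright on the bench (origin at bench height, z = 0); being round, it may be gripped across the diameter from any side.
- adapter_red: Loose red plastic tube adapter: an upright solid cylinder 48 mm in diameter and 70 mm tall, 0.12 to 0.23 kg, holding two sample tubes whose white caps stick out 12 mm above its top (82 mm overall). Origin: centre of its underside; z up along its axis; the body below the caps is a plain smooth cylinder. It starts standing upright on the bench (origin at bench height, z = 0); being round, it may be gripped across the diameter from any side.
- cradle_green: Round bench cradle fixed to the bench, with a green ring: outside diameter 80 mm, 18 mm tall overall, ring wall 6 mm, so its round recess is 68 mm wide; aluminium floor 4 mm thick. Empty at the start. Two small dark lugs stick out to 50 mm from the centre. Origin: centre of its underside, at bench height; z up. A seated adapter's underside is 4 mm above the bench.
- cradle_blue: Round bench cradle fixed to the bench, with a blue ring: outside diameter 80 mm, 18 mm tall overall, ring wall 6 mm, so its round recess is 68 mm wide; aluminium floor 4 mm thick. Empty at the start. Two small dark lugs stick out to 50 mm from the centre. Origin: centre of its underside, at bench height; z up. A seated adapter's underside is 4 mm above the bench.
- cradle_yellow: Round bench cradle fixed to the bench, with a yellow ring: outside diameter 80 mm, 18 mm tall overall, ring wall 6 mm, so its round recess is 68 mm wide; aluminium floor 4 mm thick. Empty at the start. Two small dark lugs stick out to 50 mm from the centre. Origin: centre of its underside, at bench height; z up. A seated adapter's underside is 4 mm above the bench.
- cradle_red: Round bench cradle fixed to the bench, with a red ring: outside diameter 80 mm, 18 mm tall overall, ring wall 6 mm, so its round recess is 68 mm wide; aluminium floor 4 mm thick. Empty at the start. Two small dark lugs stick out to 50 mm from the centre. Origin: centre of its underside, at bench height; z up. A seated adapter's underside is 4 mm above the bench.
- jar: Closed amber glass jar with a white cap and paper label, 50 mm in diameter, 85 mm tall, about 0.22 kg, standing loose among the things; to be left alone. It and the white tube caps are the tallest things between the adapters and cradles. Origin: centre of its underside, z up. Also on the bench among them, not listed: a clear petri dish and a small white weighing boat, both under 20 mm high. At least 95 mm lie between the centres of any two of all these things.
There are look-alikes about, which are no part of the job. Several things look just like the adapter_green: the one meant starts farthest to the robot's right.

How it is judged:
By the outcome, as a careful person would: the job done as asked, in the order asked, and still so for the second after the job is handed in, with the robot touching nothing.
It also fails if it takes over 104 s, if anything falls off the work surface, if the arm or the gripper's body presses on something with over 40 N, if the wrist force passes 120 N, or if a joint passes its speed limit or range.

## Robot

A 6-joint arm with a two-finger parallel gripper is mounted at the origin on the work surface. World frame = base frame: x ahead of the robot, y to its left, z up, the work surface at z = 0. Lengths are in m, angles in rad, forces in N, time in s.
With the tool pointing down it reaches from about 0.4 to 0.825 m from the base axis. Payload 7 kg.
Tool frame: the origin (TCP) lies at the very end of the fingers, on their centre line; the grasp point (between the pads) lies 19 mm behind it (tcp_to_grasp is the distance from the TCP to the grasp point, in m); x points along the fingers, z is the direction in which the jaws open and shut, and the axes are right-handed (so a half turn about x gives the same grasp; the last joint's range is limited). The gripper opens to 88 mm and grips with 3 to 60 N. Pads are 19 mm wide; open, the fingers measure 130 mm over their backs; the gripper's body (78 mm by 193 mm) begins 47 mm behind the grasp point.
Start: joints at [1.496, 0.359, 0.012, 0, -1.224, -0.288], TCP at [0.24, 0.631, 0.227] pointing down, gripper open.
Joint ranges: [-3.07, 3.07], [-1.43, 2.12], [-1.02, 1.25], [-3.03, 1.67], [-3.05, -0], [-3.03, 3.03]. Speed limits (rad/s): [2.39, 2.39, 3.01, 3.14, 3.14, 3.14].

## Interface

Orientations are given as [roll, pitch, yaw] about the fixed x, y, z axes, in that order (R = Rz(yaw) Ry(pitch) Rx(roll)).
In Python, from station import get_state, grab_frame, job_done, tcp_to_grasp gives the robot as it stands. The module is installed in compiled form; this text tells all that it offers.
- The arm moves only by the shell command python3 -m crank 'ROWS' [FORCE]. ROWS is JSON, a list of rows, each a list of 7 numbers: the shift along the tool's x, y, z in m, then the turn, a rotation vector about the tool's x, y, z in rad, then the opening, from 0 (shut) to 1 (fully open). In form: [[x, y, z, wx, wy, wz, fingers], ...]. A call has 1 to 10 rows; each row is the pose to reach, as a shift and turn from the pose commanded when the call began, along the tool's axes at that moment; what a row does not reach only later rows make up. A row lasts 1/8 s, in which the tool goes at most 62.5 mm and 10.7 degrees, less where a joint would pass 70% of its speed; a pose out of reach is approached as far as the arm can. A call with a gripper value outside its range is refused whole. The fingers move at their own pace and stop on an object; FORCE is the grip in N (left out, the last holds). Time passes only in rows, so rows that repeat a pose let the fingers close. It gives the time, the measured TCP pose, the force and the opening at its end, in the units of the state.
- get_state(): the state, without advancing time (a new reading comes with each control period).
- grab_frame(name): name is "side" or "top"; returns a dict with "pixels" (400x640x3 uint8, red, green, blue), "vfov" (degrees; the focal length in pixels is half the picture's height over the tangent of half this angle, whatever the lens; pixels are square), "cx", "cy" (the principal point, pixels), "k1" (the pictures are not rectified: a ray, as slopes to the right and down, at radius r is drawn at 1 + k1 r^2 times it, then the intrinsics apply), "extrinsics" (4x4, takes a point from world to camera coordinates). Camera axes: x right, y up, looking along -z (the intrinsics and any distortion apply to the point x, -y, -z); pixel columns grow to the right and rows downward; lengths in m; the calibration is good to about 2 mm. A picture is of the moment at which its call begins. There is no depth.
- job_done(): hands the job in, once; it reports no verdict.
The state is a dict: "t": time; "q": joint angles; "qd": joint speeds; "joint_efforts": joint torques, N m; "eef_pos": TCP position; "ee_rot": TCP orientation; "force": force on the tool from outside, world axes, zero at the start; "moment": the same for the moment, N m; "width": finger opening in m.
Only numpy, scipy, OpenCV 4.12 (cv2) and the standard library are available. Lean on these libraries where they do the work, as an engineer would, in place of code of your own. Each camera call takes 0.05 s, during which the arm holds its last target.

## Working session

There is one attempt and no reset: what is moved stays moved. The work goes in short steps, Python scripts to look and compute and a shell command to move; the robot and the scene stay as the last step left them, time stands still between calls to the robot, and variables do not carry over. Pictures are saved under pics/ and viewed, and the job is handed in when it is done.

```bash
mkdir -p pics
cat > h.py <<'E'
import numpy as np, cv2
from station import *
def snap(n,f):
    d=grab_frame(n); cv2.imwrite(f,d["pixels"][:,:,::-1]); np.save(f+'.npy',{k:v for k,v in d.items()},allow_pickle=True); return d
def K(d):
    f=200/np.tan(np.radians(d["vfov"])/2); return f
def pix2w(d,u,v,z):
    f=K(d); s=np.array([(u-d["cx"])/f,(v-d["cy"])/f]); p=s.copy()
    for _ in range(50): p=s/(1+d["k1"]*(p@p))
    E=np.array(d["extrinsics"]); R=E[:3,:3]; t=E[:3,3]
    c=-R.T@t; r=R.T@np.array([p[0],-p[1],-1]); return c+r*(z-c[2])/r[2]
def w2pix(d,X):
    E=np.array(d["extrinsics"]); c=E[:3,:3]@np.array(X,float)+E[:3,3]; p=np.array([c[0],-c[1]])/-c[2]
    p=p*(1+d["k1"]*(p@p)); return p*K(d)+[d["cx"],d["cy"]]
def load(f): return np.load(f+'.npy',allow_pickle=True).item()
E
python3 - <<'E'
from h import *
for n in("top","side"):
    d=snap(n,f"pics/{n}0.png"); E=np.array(d["extrinsics"]); print(n,d["vfov"],d["cx"],d["cy"],d["k1"],-E[:3,:3].T@E[:3,3]); print(E.round(3))
s=get_state(); print(s, tcp_to_grasp)
E
```

```text
top 44.454809903428874 316.078875013104 195.81301683147584 -0.139073123329755 [0.36993087 0.02360354 1.11177609]
[[ 0.01  -1.     0.014  0.004]
 [ 0.994  0.012  0.111 -0.491]
 [-0.111  0.013  0.994 -1.064]
 [ 0.     0.     0.     1.   ]]
side 56.17370040178383 315.19856292659387 194.79162187251896 0.029920413911698352 [-0.02801564  0.56252181  0.56392119]
[[-0.74  -0.672  0.012  0.351]
 [ 0.393 -0.417  0.819 -0.216]
 [-0.546  0.611  0.573 -0.682]
 [ 0.     0.     0.     1.   ]]
{'t': 0.1, 'q': array([ 1.49607885e+00,  3.59304591e-01,  1.11563833e-02, -2.87953230e-04,
       -1.22409907e+00, -2.88107991e-01]), 'qd': array([-5.65612806e-04,  5.32078761e-05,  2.22148986e-03,  1.11456087e-03,
       -2.06419524e-03, -6.72224636e-04]), 'joint_efforts': array([-2.18770117e-03, -5.84161091e+01,  2.93751186e+01,  7.01554924e+00,
        1.02102119e-02, -5.45111766e-05]), 'eef_pos': array([0.2394418 , 0.63064173, 0.22572956]), 'ee_rot': array([ 0.10367713,  1.56932033, -1.83004271]), 'force': array([-0.1416562 , -0.72289415, -0.63132348]), 'moment': array([-0.05052038,  0.00487355,  0.03106183]), 'width': 0.08738378343628896} 0.0188
```

View pics/top0.png

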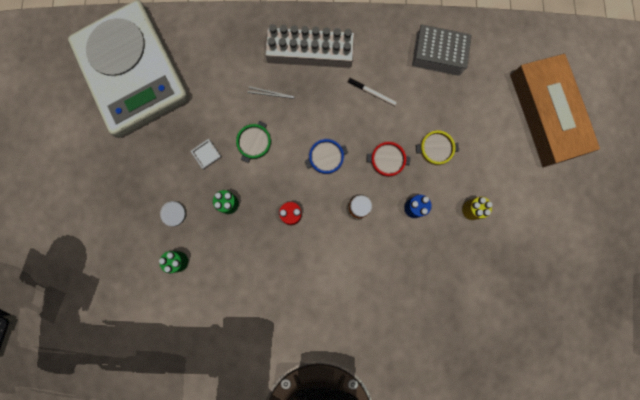

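View pics/side0.png

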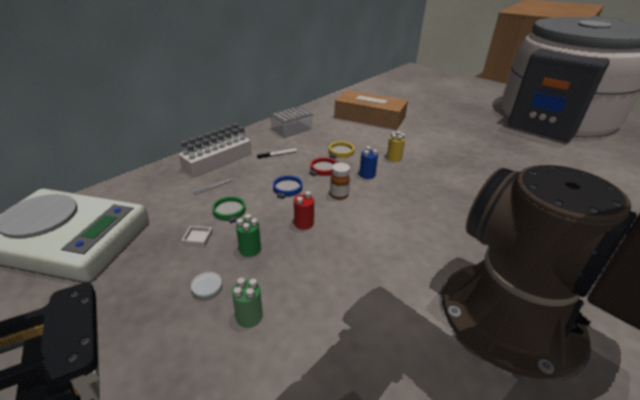

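The top picture shows adapters: green (224,202), another green (172,262), red (290,212), blue (419,206), yellow (481,208). The jar is at (361,206). The cradles are green (254,141), blue (326,156), red (388,159) and yellow (437,148). I'll enlarge it and measure.

Run:
```python
from h import *
im=cv2.imread("pics/top0.png")
a=cv2.resize(im[120:280,150:310],None,fx=5,fy=5,interpolation=cv2.INTER_CUBIC)[:600]
cv2.imwrite("pics/a.png",a)
cv2.imwrite("pics/b.png",cv2.resize(im[120:230,300:500],None,fx=4,fy=4,interpolation=cv2.INTER_CUBIC))
s=cv2.imread("pics/side0.png"); cv2.imwrite("pics/c.png",cv2.resize(s[110:340,180:430],None,fx=2.6,fy=2.6,interpolation=cv2.INTER_CUBIC)[:600])
```

```text
(no output)
```

View pics/a.png

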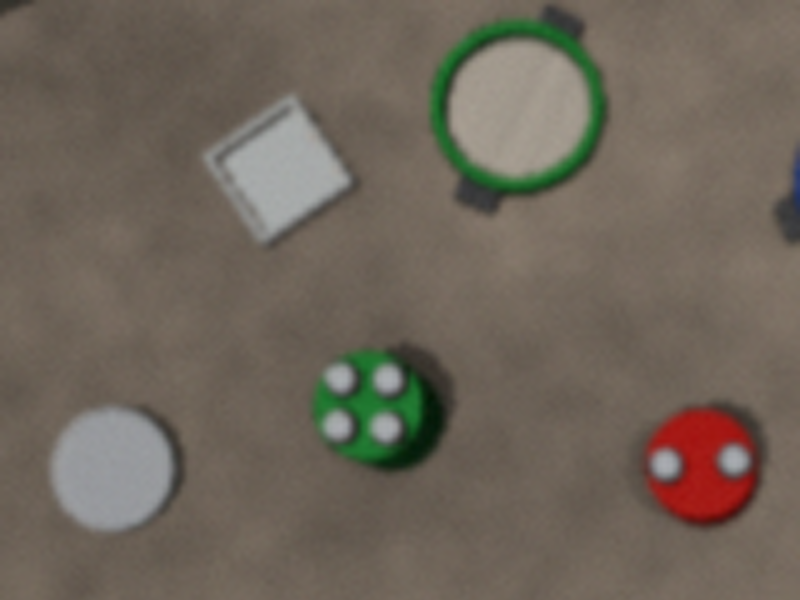

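View pics/b.png

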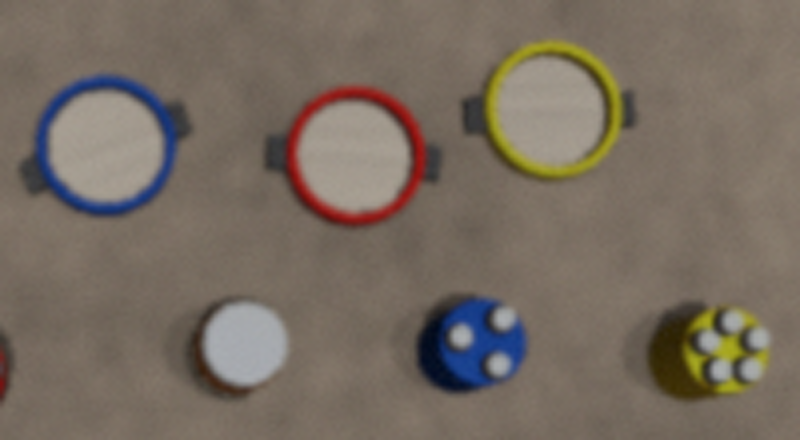

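View pics/c.png

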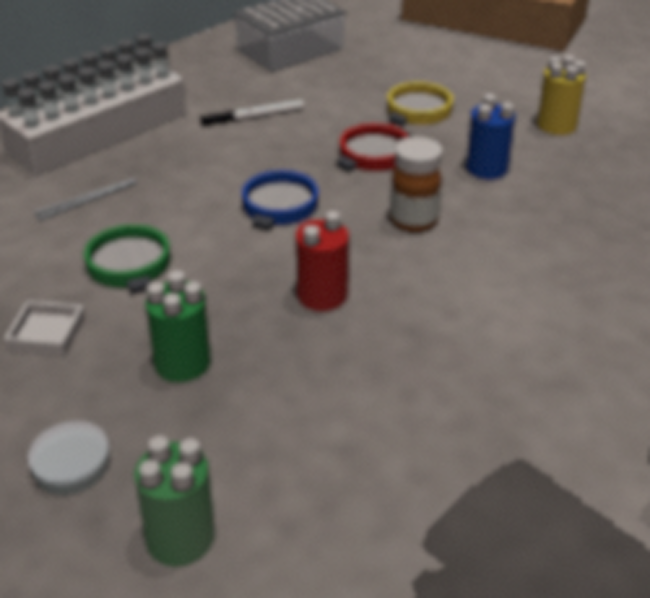

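```bash
cat > pts.py <<'E'
from h import *
A={'green':(223.7,200.8),'red':(290,212.6),'blue':(420.1,205.4),'yellow':(481.4,207.1)}
C={'green':(253.2,140.8),'red':(388.9,158.6),'blue':(326.4,155.9),'yellow':(438.1,147.1)}
d=load("pics/top0.png")
a={k:pix2w(d,*v,.07) for k,v in A.items()}; c={k:pix2w(d,*v,.018) for k,v in C.items()}
jar=pix2w(d,360.9,205.6,.085)
E
python3 - <<'E'
from pts import *
s=load("pics/side0.png"); im=cv2.imread("pics/side0.png")
im=cv2.resize(im[110:340,180:430],None,fx=2.6,fy=2.6,interpolation=cv2.INTER_CUBIC)
def circ(P,r,h):
    q=[((w2pix(s,[P[0]+r*np.cos(t),P[1]+r*np.sin(t),h])-[180,110]+.5)*2.6).round().astype(int) for t in np.linspace(0,6.283,40)]
    cv2.polylines(im,[np.array(q)],True,(255,0,255),1)
for k in a:
    print(k,a[k].round(4),np.hypot(*a[k][:2]).round(3),'cradle',c[k].round(4),np.hypot(*c[k][:2]).round(3)); circ(a[k],.024,.07);circ(a[k],.024,0);circ(c[k],.04,.018)
print('jar',jar); circ(jar,.025,.085);circ(jar,.025,0)
cv2.imwrite("pics/d.png",im)
E
```

```text
green [0.4729 0.2082 0.07  ] 0.517 cradle [0.6164 0.1544 0.018 ] 0.635
red [0.4492 0.0655 0.07  ] 0.454 cradle [ 0.5791 -0.1558  0.018 ] 0.6
blue [ 0.4677 -0.2144  0.07  ] 0.515 cradle [ 0.5832 -0.013   0.018 ] 0.583
yellow [ 0.4653 -0.3509  0.07  ] 0.583 cradle [ 0.608  -0.2707  0.018 ] 0.666
jar [ 0.46456406 -0.08445528  0.085     ]
```

View pics/d.png

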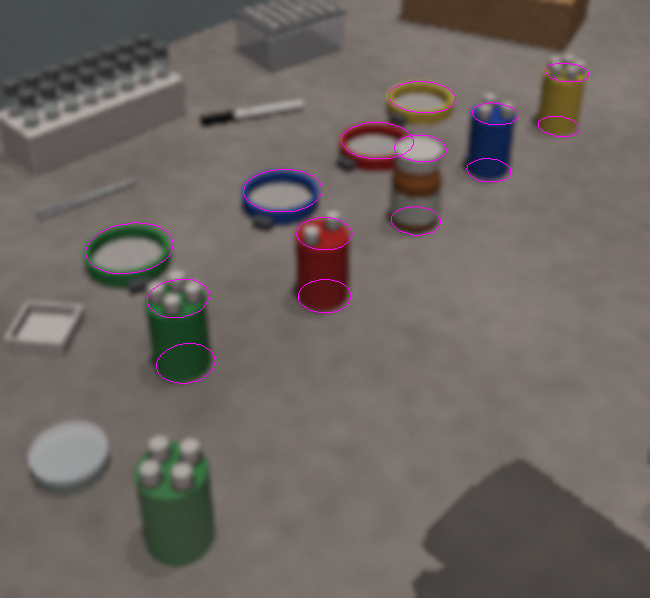

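```bash
cat > mv.py <<'E'
import sys
from h import *
from scipy.spatial.transform import Rotation as Rn
def go(x,y,z,yaw=None):
    s=get_state(); R=Rn.from_euler('xyz',s['ee_rot']); p=s['eef_pos']
    print('R',R.as_matrix().round(3).tolist(),'p',p.round(4),'q',s['q'].round(2),'F',s['force'].round(1),'w',round(s['width'],4),'t',round(s['t'],2))
    print('shift',R.inv().apply(np.array([x,y,z])-p).round(4))
    if yaw is not None:
        jz=np.array([np.cos(yaw),np.sin(yaw),0]); tx=np.array([0,0,-1.]); T=Rn.from_matrix(np.c_[tx,np.cross(jz,tx),jz])
        print('turn',(R.inv()*T).as_rotvec().round(4))
if __name__=='__main__': go(*map(float,sys.argv[1:]))
E
python3 mv.py .4729 .2082 .2 0; python3 mv.py .4729 .2082 .2 3.1416
```

```text
R [[-0.0, 0.935, -0.355], [-0.001, -0.355, -0.935], [-1.0, 0.0, 0.001]] p [0.2394 0.6306 0.2257] q [ 1.5   0.36  0.01 -0.   -1.22 -0.29] F [-0.1 -0.7 -0.6] w 0.0874 t 0.1
shift [0.0262 0.3682 0.312 ]
turn [-1.9337e+00  1.1000e-03  1.3000e-03]
R [[-0.0, 0.935, -0.355], [-0.001, -0.355, -0.935], [-1.0, 0.0, 0.001]] p [0.2394 0.6306 0.2257] q [ 1.5   0.36  0.01 -0.   -1.22 -0.29] F [-0.1 -0.7 -0.6] w 0.0874 t 0.1
shift [0.0262 0.3682 0.312 ]
turn [ 1.2079e+00  1.2000e-03 -1.0000e-03]
```

```bash
python3 -m crank '[[0,0.037,0.031,0.12,0,0,1],[0,0.074,0.062,0.24,0,0,1],[0,0.11,0.094,0.36,0,0,1],[0,0.147,0.125,0.48,0,0,1],[0.005,0.184,0.156,0.6,0,0,1],[0.01,0.221,0.187,0.72,0,0,1],[0.015,0.258,0.218,0.84,0,0,1],[0.02,0.295,0.25,0.96,0,0,1],[0.026,0.331,0.281,1.08,0,0,1],[0.026,0.368,0.312,1.208,0,0,1]]' 20; python3 mv.py .4729 .2082 .2 3.1416
```

```text
t: 1.35
eef_pos: [0.473, 0.2071, 0.2]
ee_rot: [0.56, 1.57, -2.586]
force: [1.0, 0.6, -0.2]
width: 0.0877
R [[-0.001, -0.004, -1.0], [-0.001, -1.0, 0.004], [-1.0, 0.001, 0.001]] p [0.473  0.2071 0.2   ] q [ 0.79  0.12 -0.37 -0.   -1.08 -0.8 ] F [ 1.   0.6 -0.2] w 0.0877 t 1.35
shift [-0.     -0.0011  0.0001]
turn [-0.0039  0.0009 -0.0006]
```

```bash
python3 -m crank '[[0.04,-0.001,0,0,0,0,1],[0.09,-0.001,0,0,0,0,1],[0.13,-0.001,0,0,0,0,1],[0.155,-0.001,0,0,0,0,1],[0.168,-0.001,0,0,0,0,1],[0.168,-0.001,0,0,0,0,1]]'
python3 - <<'E'
from h import *
snap("side","pics/s1.png")
E
```

```text
t: 2.1
eef_pos: [0.4726, 0.2095, 0.032]
ee_rot: [0.814, 1.569, -2.327]
force: [0.7, 0.1, 0.5]
width: 0.0876
```

View pics/s1.png

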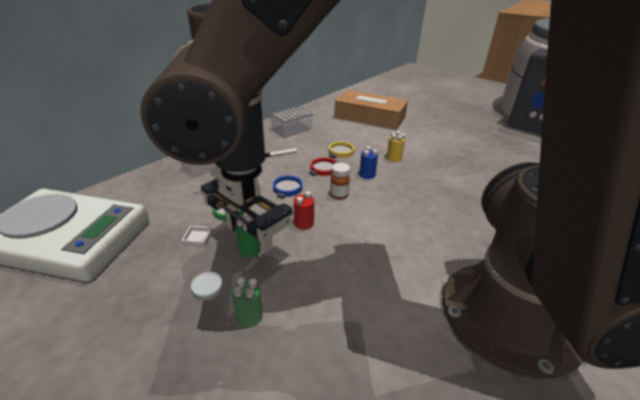

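The side picture shows the jaws straddling the dark green adapter at about (248,238). I'll close on it and lift.

```bash
python3 -m crank '[[0,0,0,0,0,0,0.4],[0,0,0,0,0,0,0.4],[0,0,0,0,0,0,0.4],[0,0,0,0,0,0,0.4],[0,0,0,0,0,0,0.4],[0,0,0,0,0,0,0.4]]' 25; python3 -m crank '[[0,0,0,0,0,0,0.4],[-0.02,0,0,0,0,0,0.4],[-0.05,0,0,0,0,0,0.4],[-0.09,0,0,0,0,0,0.4],[-0.12,0,0,0,0,0,0.4],[-0.12,0,0,0,0,0,0.4]]';python3 mv.py .6164 .1544 .15 3.1416
```

```text
t: 2.9
eef_pos: [0.473, 0.2098, 0.0327]
ee_rot: [-2.67, 1.571, 0.472]
force: [-0.5, -1.1, 2.8]
width: 0.0477
t: 3.65
eef_pos: [0.4738, 0.2106, 0.1546]
ee_rot: [-2.392, 1.567, 0.75]
force: [0.0, 0.6, -1.8]
width: 0.0473
R [[0.003, 0.0, -1.0], [0.003, -1.0, -0.0], [-1.0, -0.003, -0.003]] p [0.4738 0.2106 0.1546] q [ 0.8   0.16 -0.43  0.   -0.97 -0.8 ] F [ 0.   0.6 -1.8] w 0.0473 t 3.65
shift [ 0.0049  0.0562 -0.1426]
turn [ 0.0001 -0.0031  0.0029]
```

```bash
python3 -m crank '[[0,0.01,-0.025,0,0,0,0.4],[0,0.023,-0.06,0,0,0,0.4],[0,0.037,-0.095,0,0,0,0.4],[0,0.05,-0.128,0,0,0,0.4],[0.004,0.055,-0.1425,0,0,0,0.4],[0.004,0.055,-0.1425,0,0,0,0.4],[0.004,0.055,-0.1425,0,0,0,0.4]]';python3 mv.py .6164 .1552 .036 3.1416
python3 - <<'E'
from h import *
snap("side","pics/s2.png");snap("top","pics/t2.png")
cv2.imwrite("pics/s2c.png",cv2.resize(cv2.imread("pics/s2.png")[130:330,130:400],None,fx=2.5,fy=2.5))
E
```

```text
t: 4.53
eef_pos: [0.6143, 0.1548, 0.1479]
ee_rot: [0.288, 1.569, -2.854]
force: [-0.7, -0.5, -2.2]
width: 0.0479
R [[-0.001, 0.0, -1.0], [-0.0, -1.0, -0.0], [-1.0, 0.0, 0.001]] p [0.6143 0.1548 0.1479] q [ 0.55  0.35 -0.19 -0.   -1.03 -0.55] F [-0.7 -0.5 -2.2] w 0.0479 t 4.53
shift [ 0.1118 -0.0004 -0.0022]
turn [ 0.      0.0014 -0.0004]
```

View pics/s2c.png

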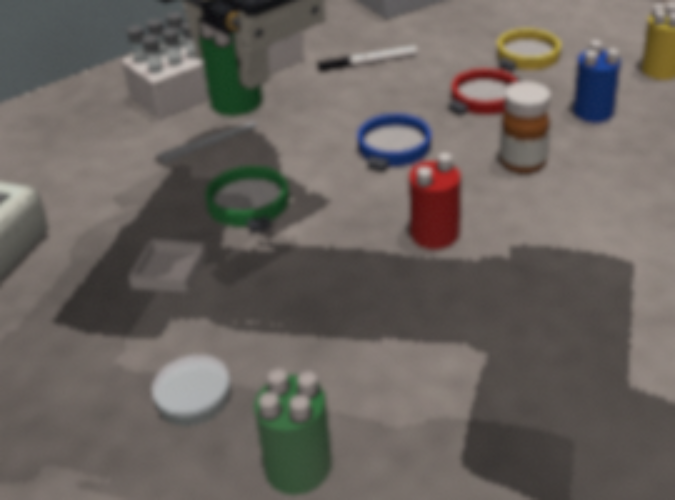

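The green adapter hangs upright above its cradle. I'll lower it, pausing near the floor.

```bash
python3 -m crank '[[0.03,0,-0.002,0,0,0,0.4],[0.065,0,-0.002,0,0,0,0.4],[0.09,0,-0.002,0,0,0,0.4],[0.102,0,-0.002,0,0,0,0.4],[0.107,0,-0.002,0,0,0,0.4],[0.11,0,-0.002,0,0,0,0.4],[0.111,0,-0.002,0,0,0,0.4],[0.111,0,-0.002,0,0,0,0.4]]'
```

```text
t: 5.62
eef_pos: [0.6177, 0.1549, 0.0382]
ee_rot: [-2.639, 1.57, 0.502]
force: [-0.6, 0.1, -1.1]
width: 0.0478
```

```bash
python3 -m crank '[[0.001,0,0,0,0,0,0.4],[0.0015,0,0,0,0,0,0.4],[0.0015,0,0,0,0,0,0.4]]'
```

```text
t: 6.0
eef_pos: [0.6176, 0.1548, 0.0368]
ee_rot: [-2.92, 1.57, 0.222]
force: [-1.1, -1.2, 5.2]
width: 0.0476
```

Contact at +5 N means it's on the cradle floor. I'll release partway, open fully and rise.

```bash
python3 -m crank '[[0,0,0,0,0,0,0.65],[0,0,0,0,0,0,0.8],[0,0,0,0,0,0,1],[0,0,0,0,0,0,1],[-0.02,0,0,0,0,0,1],[-0.07,0,0,0,0,0,1],[-0.12,0,0,0,0,0,1],[-0.16,0,0,0,0,0,1]]';python3 mv.py .4492 .0655 .15 3.1416
```

```text
t: 7.0
eef_pos: [0.6177, 0.1548, 0.1984]
ee_rot: [-2.742, 1.569, 0.399]
force: [-0.5, 0.4, 0.1]
width: 0.0874
R [[0.001, 0.0, -1.0], [0.001, -1.0, -0.0], [-1.0, -0.001, -0.001]] p [0.6177 0.1548 0.1984] q [ 0.55  0.31 -0.12  0.   -1.14 -0.55] F [-0.5  0.4  0.1] w 0.0874 t 7.0
shift [0.0481 0.0893 0.1686]
turn [ 0.0001 -0.0015  0.0006]
```

```bash
python3 -m crank '[[0,0.022,0.042,0,0,0,1],[0,0.045,0.085,0,0,0,1],[0,0.068,0.127,0,0,0,1],[0.02,0.085,0.16,0,0,0,1],[0.03,0.089,0.1686,0,0,0,1],[0.03,0.089,0.1686,0,0,0,1]]';python3 mv.py .4492 .0655 .032 3.1416
python3 - <<'E'
from h import *
snap("side","pics/s3.png")
E
```

```text
t: 7.75
eef_pos: [0.4486, 0.0656, 0.166]
ee_rot: [1.122, 1.571, -2.019]
force: [0.4, -0.0, 0.0]
width: 0.0875
R [[-0.0, 0.0, -1.0], [-0.0, -1.0, -0.0], [-1.0, 0.0, 0.0]] p [0.4486 0.0656 0.166 ] q [ 0.58  0.04 -0.54  0.   -0.99 -0.58] F [ 0.4 -0.   0. ] w 0.0875 t 7.75
shift [ 1.34e-01  1.00e-04 -6.00e-04]
turn [ 0.0002  0.0001 -0.0002]
```

View pics/s3.png

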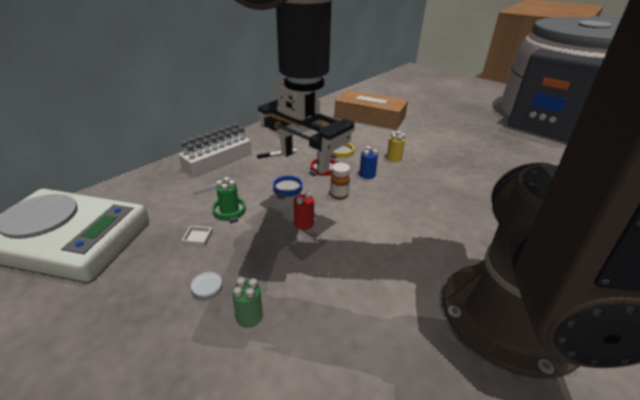

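Green stands seated in its cradle at (228,203). The open gripper hovers over red at (304,210). Next I'll descend, grip and lift.

```bash
python3 -m crank '[[0.04,0,0,0,0,0,1],[0.085,0,0,0,0,0,1],[0.12,0,0,0,0,0,1],[0.134,0,0,0,0,0,1],[0.134,0,0,0,0,0,1],[0.134,0,0,0,0,0,0.4],[0.134,0,0,0,0,0,0.4],[0.134,0,0,0,0,0,0.4],[0.134,0,0,0,0,0,0.4],[0.134,0,0,0,0,0,0.4]]' 25
python3 -m crank '[[0,0,0,0,0,0,0.4],[-0.02,0,0,0,0,0,0.4],[-0.06,0,0,0,0,0,0.4],[-0.11,0,0,0,0,0,0.4],[-0.15,0,0,0,0,0,0.4],[-0.15,0,0,0,0,0,0.4]]';python3 mv.py .5791 -.1558 .18 3.1416
```

```text
t: 9.05
eef_pos: [0.449, 0.0658, 0.0324]
ee_rot: [-2.709, 1.57, 0.433]
force: [-0.7, -0.3, 2.8]
width: 0.0475
t: 9.8
eef_pos: [0.4503, 0.0665, 0.1849]
ee_rot: [-2.638, 1.565, 0.504]
force: [0.5, 0.1, -1.2]
width: 0.0477
R [[0.005, 0.0, -1.0], [0.003, -1.0, -0.0], [-1.0, -0.003, -0.005]] p [0.4503 0.0665 0.1849] q [ 0.58  0.02 -0.52  0.   -1.03 -0.58] F [ 0.5  0.1 -1.2] w 0.0477 t 9.8
shift [ 0.005   0.2224 -0.1287]
turn [ 0.0003 -0.0053  0.0029]
```

```bash
python3 -m crank '[[0,0.02,-0.012,0,0,0,0.4],[0,0.055,-0.032,0,0,0,0.4],[0,0.095,-0.055,0,0,0,0.4],[0,0.135,-0.078,0,0,0,0.4],[0,0.175,-0.1,0,0,0,0.4],[0,0.21,-0.12,0,0,0,0.4],[0,0.222,-0.129,0,0,0,0.4],[0,0.222,-0.129,0,0,0,0.4],[0,0.222,-0.129,0,0,0,0.4]]';python3 mv.py .5791 -.1558 .0375 3.1416
python3 - <<'E'
from h import *
snap("side","pics/s4.png")
cv2.imwrite("pics/s4c.png",cv2.resize(cv2.imread("pics/s4.png")[60:260,200:470],None,fx=2.5,fy=2.5))
E
```

```text
t: 10.92
eef_pos: [0.5771, -0.1555, 0.1814]
ee_rot: [-0.255, 1.57, 2.886]
force: [0.2, -0.3, -1.2]
width: 0.0476
R [[-0.001, 0.0, -1.0], [0.0, -1.0, -0.0], [-1.0, -0.0, 0.001]] p [ 0.5771 -0.1555  0.1814] q [ 0.06  0.27 -0.23 -0.   -1.08 -0.06] F [ 0.2 -0.3 -1.2] w 0.0476 t 10.93
shift [ 0.1439  0.0003 -0.0022]
turn [0.0003 0.0012 0.0003]
```

View pics/s4c.png

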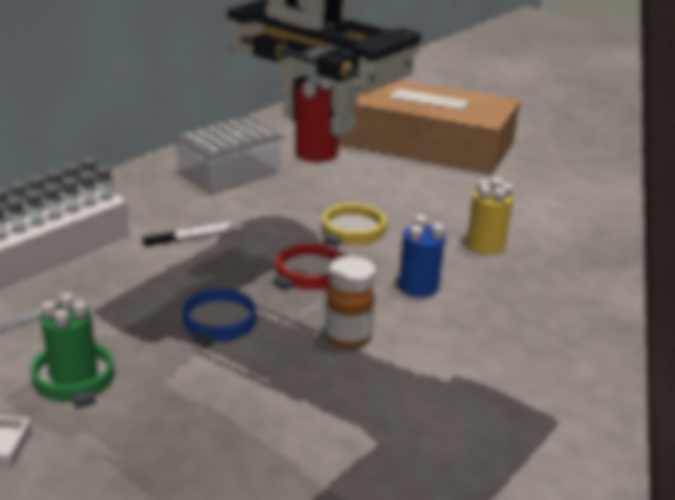

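Red is held upright and green is seated. I'll lower red into the red cradle.

```bash
python3 -m crank '[[0.03,0,-0.002,0,0,0,0.4],[0.075,0,-0.002,0,0,0,0.4],[0.112,0,-0.002,0,0,0,0.4],[0.132,0,-0.002,0,0,0,0.4],[0.139,0,-0.002,0,0,0,0.4],[0.142,0,-0.002,0,0,0,0.4],[0.1435,0,-0.002,0,0,0,0.4],[0.1445,0,-0.002,0,0,0,0.4],[0.1445,0,-0.002,0,0,0,0.4]]'
```

```text
t: 12.1
eef_pos: [0.58, -0.1563, 0.038]
ee_rot: [-3.134, 1.57, 0.008]
force: [0.4, 0.3, -1.8]
width: 0.0475
```

```bash
python3 -m crank '[[0.001,0,0,0,0,0,0.4],[0.002,0,0,0,0,0,0.4],[0.002,0,0,0,0,0,0.4]]'
```

```text
t: 12.48
eef_pos: [0.5799, -0.1563, 0.0364]
ee_rot: [2.657, 1.57, -0.485]
force: [-2.6, 1.2, 5.8]
width: 0.0478
```

```bash
python3 -m crank '[[0,0,0,0,0,0,0.65],[0,0,0,0,0,0,0.8],[0,0,0,0,0,0,1],[0,0,0,0,0,0,1],[-0.02,0,0,0,0,0,1],[-0.07,0,0,0,0,0,1],[-0.12,0,0,0,0,0,1],[-0.16,0,0,0,0,0,1]]';python3 mv.py .4677 -.2144 .165 3.1416
```

```text
t: 13.48
eef_pos: [0.58, -0.1563, 0.1978]
ee_rot: [3.056, 1.569, -0.085]
force: [-0.0, -0.8, 0.4]
width: 0.0878
R [[0.002, 0.0, -1.0], [-0.0, -1.0, -0.0], [-1.0, 0.0, -0.002]] p [ 0.58   -0.1563  0.1978] q [ 0.06  0.26 -0.2   0.   -1.11 -0.06] F [-0.  -0.8  0.4] w 0.0878 t 13.47
shift [0.0327 0.0581 0.1124]
turn [ 0.0001 -0.0015 -0.0001]
```

```bash
python3 -m crank '[[0,0.014,0.028,0,0,0,1],[0,0.03,0.06,0,0,0,1],[0,0.045,0.09,0,0,0,1],[0.02,0.056,0.108,0,0,0,1],[0.032,0.058,0.1124,0,0,0,1],[0.032,0.058,0.1124,0,0,0,1]]';python3 mv.py .4677 -.2144 .032 3.1416
python3 - <<'E'
from h import *
snap("side","pics/s5.png")
cv2.imwrite("pics/s5c.png",cv2.resize(cv2.imread("pics/s5.png")[60:260,200:470],None,fx=2.5,fy=2.5))
E
```

```text
t: 14.22
eef_pos: [0.467, -0.2142, 0.1629]
ee_rot: [-0.076, 1.569, 3.065]
force: [0.5, 0.6, -0.3]
width: 0.0878
R [[-0.001, -0.0, -1.0], [0.0, -1.0, 0.0], [-1.0, -0.0, 0.001]] p [ 0.467  -0.2142  0.1629] q [-0.05  0.15 -0.43 -0.   -1.    0.05] F [ 0.5  0.6 -0.3] w 0.0878 t 14.22
shift [ 0.1309  0.0002 -0.0009]
turn [-0.0004  0.0015  0.0001]
```

View pics/s5c.png

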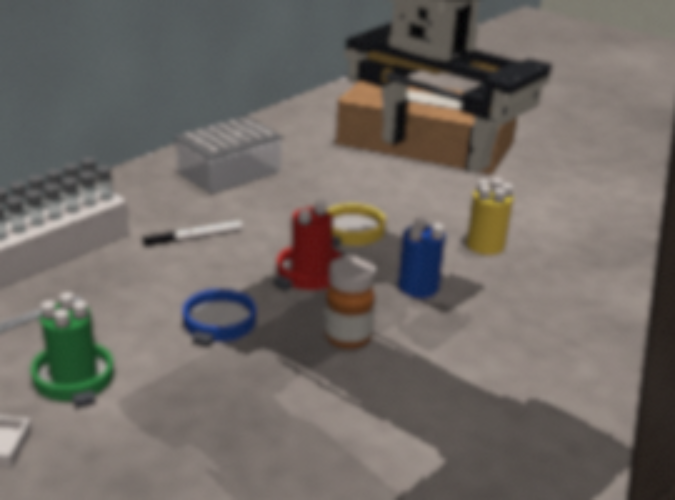

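Red is seated and the gripper is above blue.

```bash
python3 -m crank '[[0.04,0,-0.001,0,0,0,1],[0.085,0,-0.001,0,0,0,1],[0.118,0,-0.001,0,0,0,1],[0.131,0,-0.001,0,0,0,1],[0.131,0,-0.001,0,0,0,1],[0.131,0,-0.001,0,0,0,0.4],[0.131,0,-0.001,0,0,0,0.4],[0.131,0,-0.001,0,0,0,0.4],[0.131,0,-0.001,0,0,0,0.4],[0.131,0,-0.001,0,0,0,0.4]]' 25
python3 -m crank '[[0,0,0,0,0,0,0.4],[-0.02,0,0,0,0,0,0.4],[-0.06,0,0,0,0,0,0.4],[-0.11,0,0,0,0,0,0.4],[-0.15,0,0,0,0,0,0.4],[-0.15,0,0,0,0,0,0.4]]';python3 mv.py .5832 -.013 .18 3.1416
```

```text
t: 15.52
eef_pos: [0.4685, -0.2143, 0.0328]
ee_rot: [2.901, 1.57, -0.24]
force: [0.6, 1.4, 2.8]
width: 0.0474
t: 16.27
eef_pos: [0.4701, -0.2145, 0.1856]
ee_rot: [3.017, 1.565, -0.125]
force: [0.1, 0.4, -2.3]
width: 0.0473
R [[0.006, 0.0, -1.0], [-0.001, -1.0, -0.0], [-1.0, 0.001, -0.006]] p [ 0.4701 -0.2145  0.1856] q [-0.05  0.13 -0.4   0.   -1.04  0.05] F [ 0.1  0.4 -2.3] w 0.0473 t 16.27
shift [ 0.0061 -0.2015 -0.1131]
turn [ 0.0003 -0.0059 -0.0007]
```

```bash
python3 -m crank '[[0,-0.02,-0.011,0,0,0,0.4],[0,-0.055,-0.03,0,0,0,0.4],[0,-0.095,-0.053,0,0,0,0.4],[0,-0.135,-0.076,0,0,0,0.4],[0,-0.17,-0.096,0,0,0,0.4],[0,-0.195,-0.11,0,0,0,0.4],[0,-0.2015,-0.114,0,0,0,0.4],[0,-0.2015,-0.114,0,0,0,0.4],[0,-0.2015,-0.114,0,0,0,0.4]]';python3 mv.py .5832 -.013 .038 3.1416
python3 - <<'E'
from h import *
snap("side","pics/s6.png")
cv2.imwrite("pics/s6c.png",cv2.resize(cv2.imread("pics/s6.png")[60:260,200:470],None,fx=2.5,fy=2.5))
E
```

```text
t: 17.4
eef_pos: [0.5818, -0.0136, 0.1824]
ee_rot: [0.172, 1.57, -2.971]
force: [0.0, 0.0, -2.5]
width: 0.0478
R [[-0.001, -0.001, -1.0], [-0.0, -1.0, 0.001], [-1.0, 0.0, 0.001]] p [ 0.5818 -0.0136  0.1824] q [ 0.31  0.24 -0.26 -0.   -1.07 -0.31] F [ 0.   0.  -2.5] w 0.0478 t 17.4
shift [ 0.1444 -0.0006 -0.0015]
turn [-0.0009  0.0006 -0.0001]
```

View pics/s6c.png

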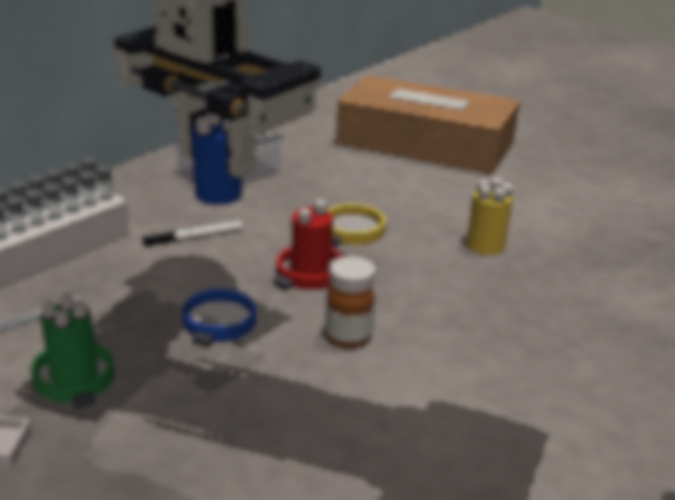

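Blue is held upright over its cradle, so I'll lower it.

```bash
python3 -m crank '[[0.03,0,-0.001,0,0,0,0.4],[0.075,0,-0.001,0,0,0,0.4],[0.112,0,-0.001,0,0,0,0.4],[0.132,0,-0.001,0,0,0,0.4],[0.139,0,-0.001,0,0,0,0.4],[0.142,0,-0.001,0,0,0,0.4],[0.144,0,-0.001,0,0,0,0.4],[0.145,0,-0.001,0,0,0,0.4],[0.145,0,-0.001,0,0,0,0.4]]'; python3 -m crank '[[0.001,0,0,0,0,0,0.4],[0.0015,0,0,0,0,0,0.4],[0.0015,0,0,0,0,0,0.4]]'
```

```text
t: 18.58
eef_pos: [0.5836, -0.0127, 0.0381]
ee_rot: [-2.868, 1.57, 0.274]
force: [0.5, 1.0, -1.6]
width: 0.0478
t: 18.95
eef_pos: [0.5837, -0.0126, 0.0368]
ee_rot: [-3.105, 1.57, 0.037]
force: [-2.5, 0.6, 4.9]
width: 0.0475
```

```bash
python3 -m crank '[[0,0,0,0,0,0,0.65],[0,0,0,0,0,0,0.8],[0,0,0,0,0,0,1],[0,0,0,0,0,0,1],[-0.02,0,0,0,0,0,1],[-0.07,0,0,0,0,0,1],[-0.12,0,0,0,0,0,1],[-0.16,0,0,0,0,0,1]]';python3 mv.py .4653 -.3509 .165 3.1416
```

```text
t: 19.95
eef_pos: [0.5836, -0.0128, 0.1983]
ee_rot: [-2.982, 1.569, 0.16]
force: [1.5, -0.1, -0.8]
width: 0.0879
R [[0.002, 0.0, -1.0], [0.0, -1.0, -0.0], [-1.0, -0.0, -0.002]] p [ 0.5836 -0.0128  0.1983] q [ 0.31  0.23 -0.24  0.   -1.1  -0.31] F [ 1.5 -0.1 -0.8] w 0.0879 t 19.95
shift [0.0331 0.3381 0.1184]
turn [ 0.0001 -0.0015  0.0002]
```

```bash
python3 -m crank '[[0,0.04,0.014,0,0,0,1],[0,0.085,0.03,0,0,0,1],[0,0.13,0.045,0,0,0,1],[0,0.175,0.061,0,0,0,1],[0,0.22,0.077,0,0,0,1],[0,0.265,0.093,0,0,0,1],[0,0.305,0.107,0,0,0,1],[0.02,0.332,0.116,0,0,0,1],[0.032,0.338,0.1184,0,0,0,1],[0.032,0.338,0.1184,0,0,0,1]]';python3 mv.py .4653 -.3509 .032 3.1416
python3 - <<'E'
from h import *
snap("side","pics/s7.png")
cv2.imwrite("pics/s7c.png",cv2.resize(cv2.imread("pics/s7.png")[60:260,200:470],None,fx=2.5,fy=2.5))
E
```

```text
t: 21.2
eef_pos: [0.4642, -0.3505, 0.163]
ee_rot: [-0.405, 1.568, 2.736]
force: [0.7, 0.7, -0.3]
width: 0.0877
R [[-0.002, -0.001, -1.0], [0.001, -1.0, 0.001], [-1.0, -0.001, 0.002]] p [ 0.4642 -0.3505  0.163 ] q [-0.31  0.26 -0.29 -0.   -1.03  0.31] F [ 0.7  0.7 -0.3] w 0.0877 t 21.2
shift [ 0.131   0.0005 -0.0013]
turn [-0.0009  0.0021  0.0009]
```

View pics/s7c.png

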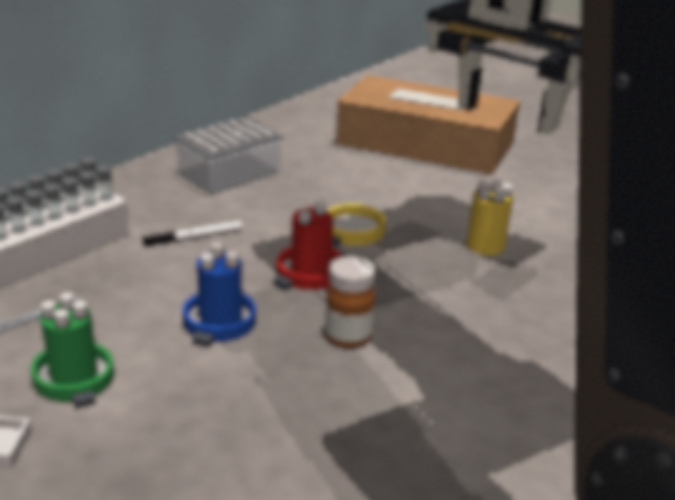

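Blue is seated and the jar hasn't moved. Now yellow.

```bash
python3 -m crank '[[0.04,0,-0.001,0,0,0,1],[0.085,0,-0.001,0,0,0,1],[0.118,0,-0.001,0,0,0,1],[0.131,0,-0.001,0,0,0,1],[0.131,0,-0.001,0,0,0,1],[0.131,0,-0.001,0,0,0,0.4],[0.131,0,-0.001,0,0,0,0.4],[0.131,0,-0.001,0,0,0,0.4],[0.131,0,-0.001,0,0,0,0.4],[0.131,0,-0.001,0,0,0,0.4]]' 25
python3 -m crank '[[0,0,0,0,0,0,0.4],[-0.02,0,0,0,0,0,0.4],[-0.06,0,0,0,0,0,0.4],[-0.11,0,0,0,0,0,0.4],[-0.15,0,0,0,0,0,0.4],[-0.15,0,0,0,0,0,0.4]]';python3 mv.py .608 -.2707 .18 3.1416
```

```text
t: 22.5
eef_pos: [0.466, -0.3508, 0.0333]
ee_rot: [2.401, 1.571, -0.74]
force: [-0.5, 0.6, 1.6]
width: 0.0475
t: 23.25
eef_pos: [0.4677, -0.3515, 0.1864]
ee_rot: [2.744, 1.565, -0.397]
force: [-0.1, 0.2, -1.7]
width: 0.0474
R [[0.006, 0.0, -1.0], [-0.002, -1.0, -0.0], [-1.0, 0.002, -0.006]] p [ 0.4677 -0.3515  0.1864] q [-0.31  0.24 -0.25  0.   -1.07  0.31] F [-0.1  0.2 -1.7] w 0.0474 t 23.25
shift [ 0.0071 -0.0808 -0.1403]
turn [ 0.0003 -0.0057 -0.0024]
```

```bash
python3 -m crank '[[0,-0.01,-0.017,0,0,0,0.4],[0,-0.027,-0.046,0,0,0,0.4],[0,-0.045,-0.077,0,0,0,0.4],[0,-0.065,-0.11,0,0,0,0.4],[0,-0.078,-0.133,0,0,0,0.4],[0,-0.081,-0.1405,0,0,0,0.4],[0,-0.081,-0.1405,0,0,0,0.4],[0,-0.081,-0.1405,0,0,0,0.4]]';python3 mv.py .608 -.2707 .038 3.1416
python3 - <<'E'
from h import *
snap("side","pics/s8.png")
cv2.imwrite("pics/s8c.png",cv2.resize(cv2.imread("pics/s8.png")[60:260,200:470],None,fx=2.5,fy=2.5))
E
```

```text
t: 24.25
eef_pos: [0.6056, -0.2702, 0.1829]
ee_rot: [-0.228, 1.57, 2.913]
force: [-0.2, -0.4, -1.2]
width: 0.0475
R [[-0.001, -0.001, -1.0], [0.0, -1.0, 0.001], [-1.0, -0.0, 0.001]] p [ 0.6056 -0.2702  0.1829] q [-0.13  0.37 -0.08 -0.   -1.13  0.13] F [-0.2 -0.4 -1.2] w 0.0475 t 24.25
shift [ 0.1449  0.0005 -0.0024]
turn [-0.0008  0.0007  0.0002]
```

View pics/s8c.png

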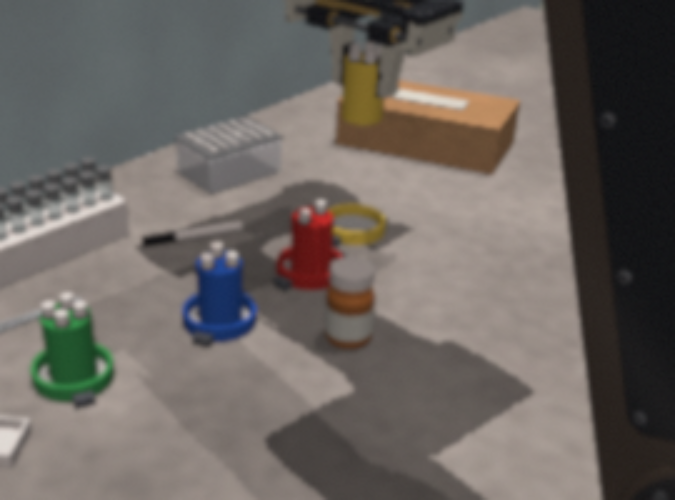

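Yellow is held upright over its cradle, so I'll lower it.

```bash
python3 -m crank '[[0.03,0,-0.001,0,0,0,0.4],[0.075,0,-0.001,0,0,0,0.4],[0.112,0,-0.001,0,0,0,0.4],[0.132,0,-0.001,0,0,0,0.4],[0.139,0,-0.001,0,0,0,0.4],[0.142,0,-0.001,0,0,0,0.4],[0.144,0,-0.001,0,0,0,0.4],[0.145,0,-0.001,0,0,0,0.4],[0.145,0,-0.001,0,0,0,0.4]]'; python3 -m crank '[[0.001,0,0,0,0,0,0.4],[0.0015,0,0,0,0,0,0.4],[0.0015,0,0,0,0,0,0.4]]'
```

```text
t: 25.42
eef_pos: [0.6077, -0.2698, 0.0386]
ee_rot: [2.978, 1.57, -0.163]
force: [0.5, -0.4, -1.0]
width: 0.0475
t: 25.8
eef_pos: [0.6078, -0.2698, 0.0373]
ee_rot: [2.764, 1.57, -0.378]
force: [-1.5, 0.9, 4.7]
width: 0.0475
```

```bash
python3 -m crank '[[0,0,0,0,0,0,0.65],[0,0,0,0,0,0,0.8],[0,0,0,0,0,0,1],[0,0,0,0,0,0,1],[-0.02,0,0,0,0,0,1],[-0.07,0,0,0,0,0,1],[-0.12,0,0,0,0,0,1],[-0.16,0,0,0,0,0,1],[-0.18,0,0,0,0,0,1]]';python3 -m crank '[[0,0.04,0.02,0,0,0,1],[0,0.09,0.04,0,0,0,1],[0,0.14,0.06,0,0,0,1],[0,0.18,0.08,0,0,0,1],[0,0.2,0.09,0,0,0,1],[0,0.2,0.09,0,0,0,1]]'
python3 - <<'E'
from h import *
snap("side","pics/s9.png");snap("top","pics/t9.png")
cv2.imwrite("pics/s9c.png",cv2.resize(cv2.imread("pics/s9.png")[100:340,180:450],None,fx=2.4,fy=2.4))
E
```

```text
t: 26.92
eef_pos: [0.6083, -0.27, 0.2197]
ee_rot: [2.899, 1.567, -0.243]
force: [-0.3, -0.3, -0.5]
width: 0.0874
t: 27.68
eef_pos: [0.5166, -0.4709, 0.2162]
ee_rot: [-0.574, 1.57, 2.566]
force: [1.0, 1.6, 0.0]
width: 0.0877
```

View pics/s9c.png

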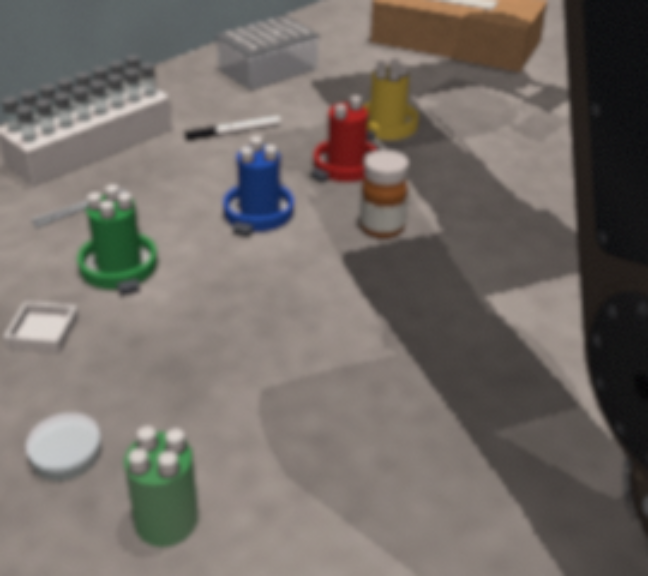

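View pics/t9.png

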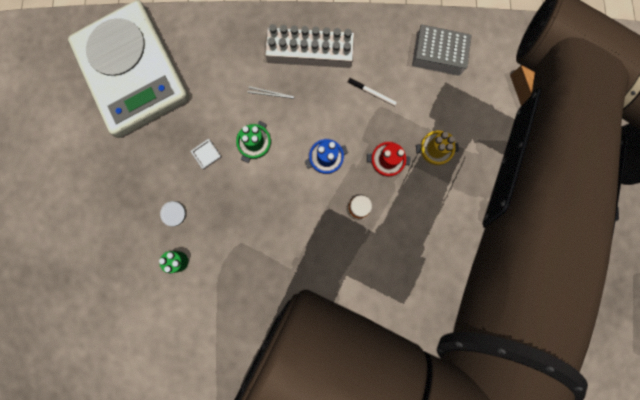

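All four stand in their matching cradles. The jar is still at (361,206). I'll run one overlay check on the seats.

Run:
```python
from pts import *
rows=[]
for f,(x0,y0,x1,y1) in(("pics/s9.png",(205,115,365,225)),("pics/t9.png",(230,120,470,190))):
    D=load(f); im=cv2.imread(f); k=800/(x1-x0)*.99; im=cv2.resize(im[y0:y1,x0:x1],None,fx=k,fy=k,interpolation=cv2.INTER_CUBIC)
    for n in c:
        for r,h in((.024,.074),(.034,.018),(.024,.004)):
            q=[((w2pix(D,[c[n][0]+r*np.cos(t),c[n][1]+r*np.sin(t),h])-[x0,y0]+.5)*k).round().astype(int) for t in np.linspace(0,6.283,40)]
            cv2.polylines(im,[np.array(q)],True,(255,0,255) if r<.03 else (255,255,0),1)
    cv2.imwrite(f.replace('9','9o'),im)
```

```text
(no output)
```

View pics/s9o.png

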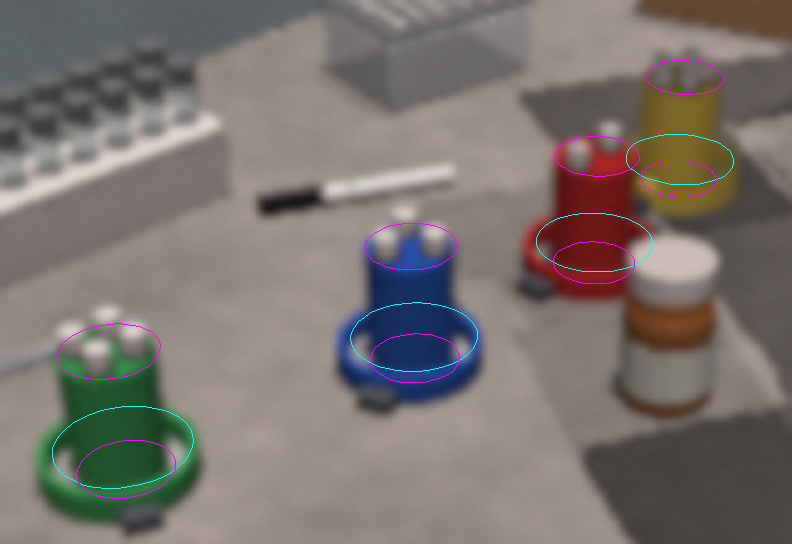

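View pics/t9o.png

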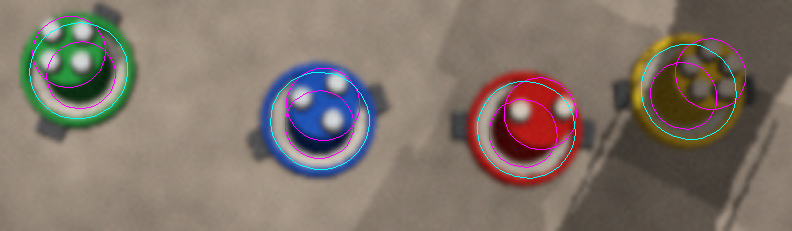

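The tops and bases fit the seated height of 4 mm to within a couple of mm, and everything is upright. Handing in.

```bash
python3 -c "
from station import *
print(get_state()['t']); print(job_done())"
```

```text
27.775
the job is handed in; nothing more can be done
None
```

All four adapters (green, red, blue, yellow) are standing upright in the cradles of their own colour, released, and the job was handed in at about 27.8 s. For green I took the one farthest to the robot's right and left the look-alike alone.

- **Seating:** each adapter was lowered until it met the cradle floor at about 5 N, then let go. Circles drawn for a seated adapter matched the final side and top pictures to a few mm, within the 2 mm calibration. Each adapter stands inside its ring with visible clearance. Yellow was partly in the arm's shadow, so its check is less sharp.
- **Everything else:** the jar is still at the same spot in the top picture (361,206), and the gripper is clear and open. None of the checks failed or disagreed, and the largest wrist force I read between moves was about 6 N.

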